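# Hold a set-screw collar on the shaft flat against its spring

## Task

Pinch the bare upright shaft across its set-screw flat and turn it until the flat, felt under one finger, faces the hex-key guide post. Then pick up the collar with the set-screw boss, slip it over the shaft with its screw over the flat and pointing at the guide, and push it down so that the brass spring sleeve goes down about 7 mm. Finish while still holding the collar pressed down there, ready for the screw to be tightened; leave the plain spacer ring and the pulley where they lie.

Things in the scene. Friction and masses are not known exactly. Their poses are not given: they have to be found in the camera images.
- fixture: Fixed fixture: grey base plate 150 x 130 x 12 mm, round dark steel bearing housing on it (56 mm diameter, top 29 mm above the bench), shaft upright in it. Origin: on the bench under the shaft's axis; z up; x points to the hex-key guide, an aluminium post with a horizontal tube (14 mm diameter, top 62 mm above the bench) lying 53 to 79 mm from the shaft's axis.
- shaft (a joint): Turn of the shaft about its upright axis, rad, counterclockwise positive seen from above, range -3.1 to 3.1. At 0 the flat faces the guide (the flat's outward direction is the fixture's x axis turned by this angle). It stays where it is left; friction torque about 0.06 N m.
- shaft_top (a point): Centre of the shaft's top end, on its axis, 92 mm above the bench; x is the flat's outward direction, z up. Plain steel shaft, 24 mm diameter, D-shaped from the sleeve up: the flat lies 7 mm from the axis, so 19 mm across flat and back (up to 24 mm elsewhere). Top edge bevelled 2 mm; bare for 42 mm above the sleeve.
- flat_face (a point): The set-screw flat on the shaft, 18.5 mm wide, 44 mm tall (46 to 90 mm above the bench). Origin: the middle of the flat face, 68 mm above the bench; x points outward from the flat. It turns with the shaft. Closing two fingers across flat and back squares the flat to the finger.
- sleeve (a joint): How far the brass spring sleeve is pressed down, m: 0 free, 0.010 at its stop. Spring force 2.4 N at the start of travel, 8 N at 7 mm, 10.4 N at the stop.
- sleeve_top (a point): Centre of the upper face of the brass spring sleeve around the shaft (38 mm outer diameter, 10 mm tall), 50 mm above the bench when free; moves down with it. The collar bears on this face.
- collar: Loose plain steel shaft collar, 44 mm outer diameter, 26 mm tall, through bore 26.4 mm, 0.14 to 0.28 kg, lying flat on the bench. A round boss, 14 mm diameter, sticks out radially to 32 mm from the axis at half height (13 mm). Origin: centre of the underside; z up along the bore; x points outward along the boss.
- collar_screw (a point): Tip of the collar's set-screw inside the bore, 5 mm wide, on the boss side at half height (13 mm above the underside), 8.7 mm from the collar's axis. It lets the collar down the shaft only with the collar's x axis within about 20 degrees of the flat's outward direction.
- spacer: Loose plain steel spacer ring without a boss, 44 mm outer diameter, 22 mm tall; origin: centre of the underside. Not part of the job.
- pulley: Loose steel pulley with two flanges of 54 mm diameter, 20 mm tall; origin: centre of the underside. Not part of the job.
There are look-alikes about, which are no part of the job. What is shaped like the collar but blue is not meant.

How it is judged:
On the way, in this order (a step that is already met when the one before it is completed fails the run):
1. the shaft is turned so that its flat faces the guide within 10 degrees while the fingers press on the flat (value of joint shaft between -0.17 and 0.17 rad and contact force between the fingers and flat_face above 2 N), for 0.2 s.
2. the collar is lifted from the bench in the fingers (height (world z) of collar above 0.04 m and contact force between the fingers and collar above 1 N), for 0.2 s.
At the end, for the whole second after the job is handed in: The gripper still holds the collar (over 3 N), at rest, upright (0.08 rad) and centred on the shaft (3 mm), seated on the spring sleeve and pressing it down 4.5 mm or more; flat facing the guide within 0.17 rad, screw over the flat within 0.2 rad and toward the guide within 0.25 rad (value of joint shaft between -0.17 and 0.17 rad and value of joint sleeve between 0.0045 and 0.012 m and horizontal distance between collar and shaft_top below 0.003 m and z of collar in the frame of sleeve_top between -0.003 and 0.002 m and angle between the x axis of collar and the x axis of shaft_top, either way round below 0.2 rad and angle between the x axis of collar and the x axis of fixture, either way round below 0.25 rad and angle between collar's own z axis and vertical below 0.08 rad and contact force between the fingers and collar above 3 N and linear speed of collar below 0.02 m/s); the arm keeps its last pose, push and grip.
It fails at once if the spacer ring or the pulley is shoved more than 30 mm (distance of any of spacer, pulley from where it was at the start of the episode above 0.03 m).
It also fails if it takes over 61 s, if anything falls off the work surface, if the arm or the gripper's body presses on something with over 40 N, if the wrist force passes 120 N, or if a joint passes its speed limit or range.

## Robot

A 6-joint arm with a two-finger parallel gripper is mounted at the origin on the work surface. World frame = base frame: x ahead of the robot, y to its left, z up, the work surface at z = 0. Lengths are in m, angles in rad, forces in N, time in s.
With the tool pointing down it reaches from about 0.35 to 0.975 m from the base axis. Payload 7.1 kg.
Tool frame: the origin (TCP) lies midway between the tips of the shut fingers; the grasp point (between the pads) lies 19 mm behind it; z points along the fingers, x is the direction in which the jaws open and shut, and the axes are right-handed (so a half turn about z gives the same grasp; the last joint's range is limited). The gripper opens to 88 mm and grips with 3 to 60 N. Pads are 20 mm wide; open, the fingers measure 115 mm over their backs; the gripper's body (75 mm by 178 mm) begins 61 mm behind the grasp point.
Start: joints at [1.242, 0.423, 1.63, -0, 1.089, -0.019], TCP at [0.191, 0.595, 0.223] pointing down, gripper open.
Joint ranges: [-3, 3], [-0.9, 2.11], [0.09, 2.58], [-1.31, 4.45], [0.11, 2.69], [-2.54, 2.54]. Speed limits (rad/s): [2.39, 2.39, 3.01, 3.14, 3.14, 3.14].

## Interface

Orientations are given as a unit quaternion [w, x, y, z].
In Python, from station import move_pose, movel, movej, command_gripper, wait, inverse_kinematics, read_camera, camera_info, MotionError, job_done, get_time, get_joint_pos, get_qvel, get_effort, get_tcp_pos, get_ee_rot, get_ft_force, get_ft_torque, get_grip_width gives the robot as it stands. Calls block until the motion is done:
- move_pose(position, orientation): joint-space move of the TCP to a pose.
- movel(position, frame=None, v=0.15, until_force=None): straight line of the TCP; frame=None keeps the orientation; v is the mean speed in m/s. With until_force (N) it stops when the force on the tool has changed by that much, and returns True; else False.
- movej(angles): joint-space move.
- command_gripper(opening): opening from 0.0 (shut) to 1.0 (fully open); the grip force is fixed at half the most; returns when the fingers have stopped.
- wait(seconds).
- inverse_kinematics(position, orientation): joint angles nearest the present ones, or None.
- read_camera(name): name is "scene" or "top" or "wrist"; returns the picture (480x640x3 uint8, red, green, blue); there is no depth.
- camera_info(name): a dict with "intrinsics" (3x3 intrinsics, pixels), "T" (4x4, takes a point from camera to world coordinates); the wrist camera has in their place "tool_from_camera" (4x4, takes a point from camera to tool coordinates, whose origin is the TCP and whose axes are the tool frame's). Camera axes: x right, y up, looking along -z (the intrinsics and any distortion apply to the point x, -y, -z); pixel columns grow to the right and rows downward; lengths in m; the calibration is good to about 2 mm. A picture is of the moment at which its call begins: read the wrist's pose just before it. camera_info takes no time and is no camera call.
A pose or a line that the arm cannot do raises MotionError and nothing moves.
- job_done(): hands the job in, once; it reports no verdict.
Readings, each from a call of its own:
- get_time(): time.
- get_joint_pos(): joint angles.
- get_qvel(): joint speeds.
- get_effort(): joint torques, N m.
- get_tcp_pos(): TCP position.
- get_ee_rot(): TCP orientation.
- get_ft_force(): force on the tool from outside, world axes, zero at the start.
- get_ft_torque(): the same for the moment, N m.
- get_grip_width(): opening from 0.0 (shut) to 1.0 (fully open).
Only numpy, scipy, OpenCV 4.12 (cv2) and the standard library are available. Lean on these libraries where they do the work, as an engineer would, in place of code of your own. Each camera call takes 0.05 s, during which the arm holds its last target.

## Working session

There is one attempt and no reset: what is moved stays moved. The work goes in short steps, each a Python script; the robot and the scene stay as the last script left them, time stands still between calls to the robot, and variables do not carry over. Pictures are saved under pics/ and viewed, and the job is handed in when it is done.

```bash
mkdir -p pics; ls
python3 - <<'E'
from station import *
import cv2
print(get_time())
for n in ("scene","top","wrist"):
    im=read_camera(n); cv2.imwrite(f"pics/{n}0.png",im[:,:,::-1]); i=camera_info(n)
    print(n,i)
print(get_tcp_pos(),get_ee_rot(),get_time())
E
```

```text
pics
0.0
scene {'intrinsics': array([[522.71393374,   0.        , 321.12678524],
       [  0.        , 522.71393374, 239.73517331],
       [  0.        ,   0.        ,   1.        ]]), 'T': array([[ 0.76126968, -0.54148704,  0.35673556,  0.87573661],
       [ 0.64826081,  0.64830581, -0.3993213 , -0.4156116 ],
       [-0.01504643,  0.53524888,  0.84456038,  0.85460057],
       [ 0.        ,  0.        ,  0.        ,  1.        ]])}
top {'intrinsics': array([[583.62853787,   0.        , 323.34488436],
       [  0.        , 583.62853787, 235.95209004],
       [  0.        ,   0.        ,   1.        ]]), 'T': array([[ 0.01285497,  0.99704781, -0.07569955,  0.48104175],
       [-0.99947063,  0.01054957, -0.03077602, -0.06523468],
       [-0.02988657,  0.0760551 ,  0.99665562,  0.92682138],
       [ 0.        ,  0.        ,  0.        ,  1.        ]])}
wrist {'intrinsics': array([[335.99649857,   0.        , 327.14542544],
       [  0.        , 335.99649857, 242.67081379],
       [  0.        ,   0.        ,   1.        ]]), 'tool_from_camera': array([[ 9.99999180e-01, -1.19430947e-03,  4.61502500e-04,
        -3.87726428e-05],
       [-1.01774076e-03, -9.60152142e-01, -2.79475990e-01,
        -7.72437477e-02],
       [ 7.76893435e-04,  2.79475291e-01, -9.60152570e-01,
        -1.63364535e-01],
       [ 0.00000000e+00,  0.00000000e+00,  0.00000000e+00,
         1.00000000e+00]])}
[0.19034057 0.59483769 0.22205953] [ 3.44778124e-04  8.07721918e-01  5.89563329e-01 -5.16162684e-04] 0.15
```

View pics/scene0.png

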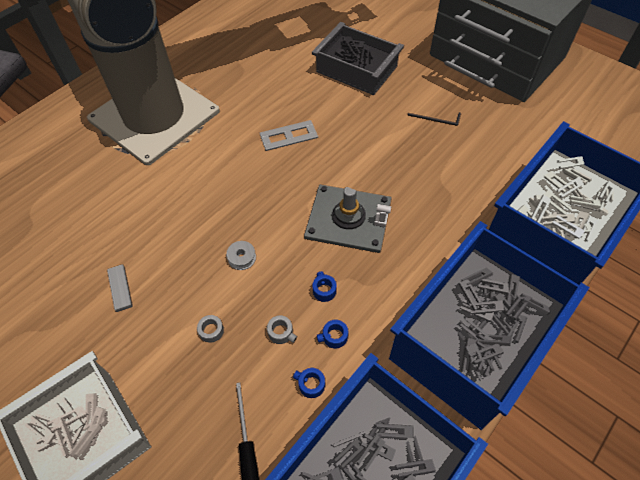

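View pics/top0.png

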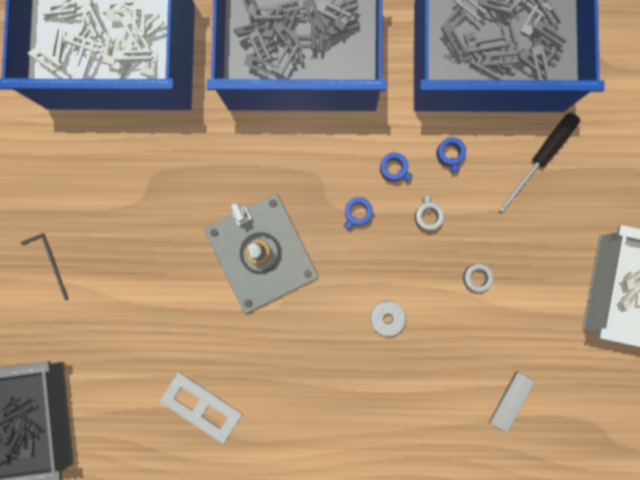

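View pics/wrist0.png

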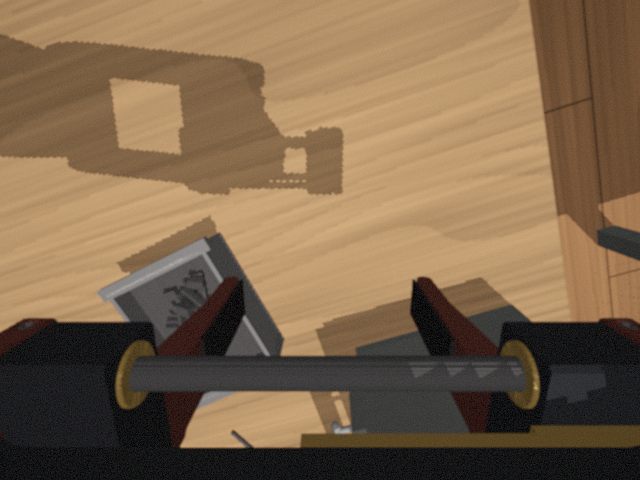

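Candidates in the top picture are the steel collar with boss at (430,215), blue look-alikes at (395,167), (452,153) and (358,212), the spacer with no boss at (478,278), and the pulley at (388,318). By the description it is the grey one with a boss, (430,215). I'll check this in a close crop and measure.

```bash
cat > h.py <<'E'
from station import *
import numpy as np, cv2
from scipy.spatial.transform import Rotation as R
def ray(cam,uv,T=None):
    i=camera_info(cam); K=i["intrinsics"]; T=i["T"] if T is None else T
    d=np.linalg.inv(K)@np.array([uv[0],uv[1],1.]); d=np.array([d[0],-d[1],-d[2]])
    return T[:3,3],T[:3,:3]@d
def onplane(cam,uv,z,T=None):
    o,d=ray(cam,uv,T); return o+d*(z-o[2])/d[2]
def proj(cam,p,T=None):
    i=camera_info(cam); K=i["intrinsics"]; T=i["T"] if T is None else T
    q=T[:3,:3].T@(np.asarray(p)-T[:3,3]); q=np.array([q[0],-q[1],-q[2]]); q=K@q; return q[:2]/q[2]
def wristT():
    p=get_tcp_pos(); q=get_ee_rot(); M=np.eye(4); M[:3,:3]=R.from_quat([q[1],q[2],q[3],q[0]]).as_matrix(); M[:3,3]=p
    return M@camera_info("wrist")["tool_from_camera"]
def down(yaw):
    # tool z down, tool x at world angle yaw
    c,s=np.cos(yaw),np.sin(yaw)
    q=R.from_matrix(np.array([[c,s,0],[s,-c,0],[0,0,-1]])).as_quat(); return np.array([q[3],q[0],q[1],q[2]])
E
python3 - <<'E'
from h import *
t=cv2.imread("pics/top0.png"); s=cv2.imread("pics/scene0.png")
a=cv2.resize(t[190:320,200:330],(400,400),interpolation=cv2.INTER_CUBIC)
b=cv2.resize(s[180:260,300:400],(400,320),interpolation=cv2.INTER_CUBIC)
c=cv2.resize(t[185:245,400:460],(300,300),interpolation=cv2.INTER_CUBIC)
o=np.zeros((600,800,3),np.uint8); o[:400,:400]=a;o[:320,400:]=b;o[320:600,450:750]=c[:280]
cv2.imwrite("pics/crop0.png",o)
# collar
g=cv2.cvtColor(t,cv2.COLOR_BGR2HSV)
m=((g[:,:,1]<60)).astype(np.uint8)
n,l,st,ce=cv2.connectedComponentsWithStats(m)
for i in range(1,n):
    if 300<st[i,4]<9000: print(st[i],ce[i], onplane("top",ce[i],0.02).round(3))
for uv in [(232,231)]: pass
# base-plate corners at z .012
E
```

```text
[  0   0 195 111 473] [137.68287526  87.81183932] [0.785 0.264 0.02 ]
[205   0 182 112 571] [296.26094571  85.86339755] [0.789 0.009 0.02 ]
[414   0 191 113 423] [486.32387707  92.86524823] [ 0.779 -0.291  0.02 ]
[500 114  78  98 991] [546.7346115  151.12512614] [ 0.686 -0.384  0.02 ]
[ 205  194  113  120 7644] [260.48587127 252.52263213] [0.523 0.061 0.02 ]
[415 196  29  35 565] [428.97345133 214.44955752] [ 0.585 -0.201  0.02 ]
[ 583  225   57  123 5423] [615.82021022 288.30628803] [ 0.475 -0.485  0.02 ]
[463 263  31  29 503] [478.20079523 277.24254473] [ 0.489 -0.276  0.02 ]
[370 301  36  36 949] [387.46786091 318.35932561] [ 0.424 -0.137  0.02 ]
[   0  362   73  118 7812] [ 33.59178187 422.25051203] [0.257 0.407 0.02 ]
[ 160  372   82   72 2230] [200.53991031 407.63183857] [0.284 0.148 0.02 ]
[ 490  372   44   60 1242] [511.61352657 401.49677939] [ 0.302 -0.325  0.02 ]
```

View pics/crop0.png

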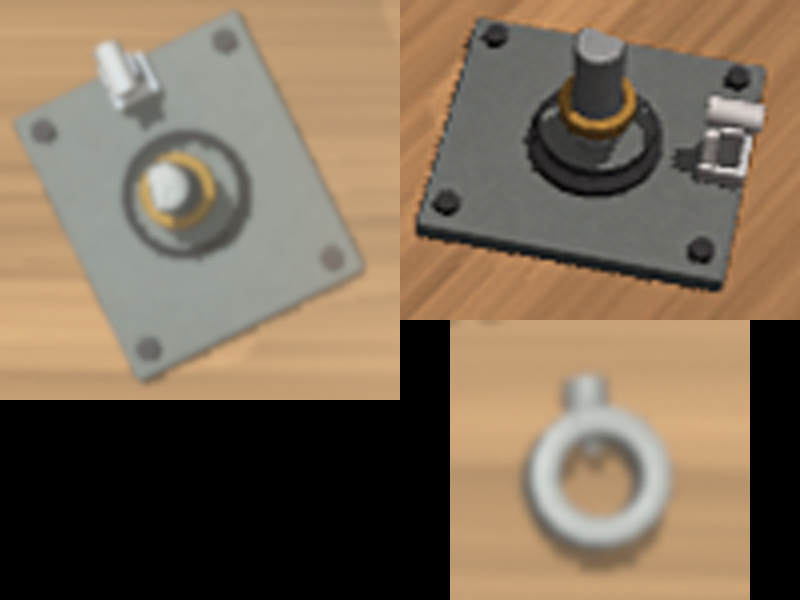

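The crop confirms the grey collar with the boss pointing up in the picture and the screw visible in the bore. Next is a close look at the shaft and collar with the wrist camera.

Run:
```python
from h import *
T=lambda u,v:(200+u*130/400-.3,190+v*130/400-.3)
C=[onplane("top",T(*c),0.012) for c in [(15,122),(238,10),(365,268),(145,380)]]
for c in C: print(c.round(4))
print("edges",[np.linalg.norm(C[i]-C[(i+1)%4]).round(4) for i in range(4)])
for a,b in((3,0),(2,1)):
    d=C[b]-C[a]; print(np.degrees(np.arctan2(d[1],d[0])))
for a,b in((1,0),(2,3)):
    d=C[b]-C[a]; print(np.degrees(np.arctan2(d[1],d[0]))-90)
print("mean",np.mean(C,0))
h=onplane("top",T(186,193),.029);s=onplane("top",T(168,185),.092);print("house",h,"top",s)
# stereo check via scene: shaft top pixel
print(proj("scene",[s[0],s[1],.092]), "crop seen", (300+200/4,180+45/4))
x,y=s[:2]
move_pose([x,y,0.21],down(np.radians(26.5)))
M=wristT(); np.save("M1.npy",M); im=read_camera("wrist"); cv2.imwrite("pics/w1.png",im[:,:,::-1])
print(get_joint_pos().round(3),get_time(),proj("wrist",[x,y,.092],M))
```

```text
[0.559  0.1513 0.012 ]
[0.6181 0.0373 0.012 ]
[ 0.4863 -0.03    0.012 ]
[0.4282 0.0811 0.012 ]
edges [np.float64(0.1284), np.float64(0.148), np.float64(0.1254), np.float64(0.1485)]
28.21890774628523
27.044615078257188
27.40058390668115
27.6438738541313
mean [0.5229138  0.05995136 0.012     ]
house [0.52267512 0.05984795 0.029     ] top [0.5233974  0.05959101 0.092     ]
[349.07594277 190.33397626] crop seen (350.0, 191.25)
[ 0.092  0.296  1.857  0.     0.989 -0.372] 2.45 [327.29675248 237.78752228]
```

View pics/w1.png

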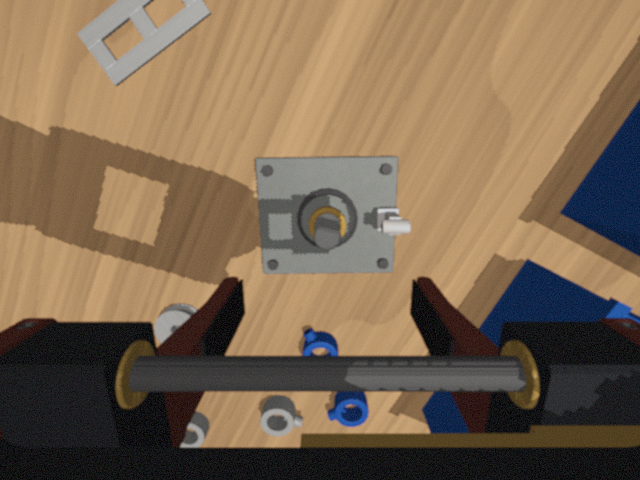

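Run:
```python
from h import *
t=cv2.imread("pics/w1.png")
c=t[185:265,285:415]; c=cv2.resize(c,(780,480),interpolation=cv2.INTER_CUBIC)
c=np.clip(c.astype(float)*1.8,0,255).astype(np.uint8)
cv2.imwrite("pics/c1.png",c)
```

```text
(no output)
```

View pics/c1.png

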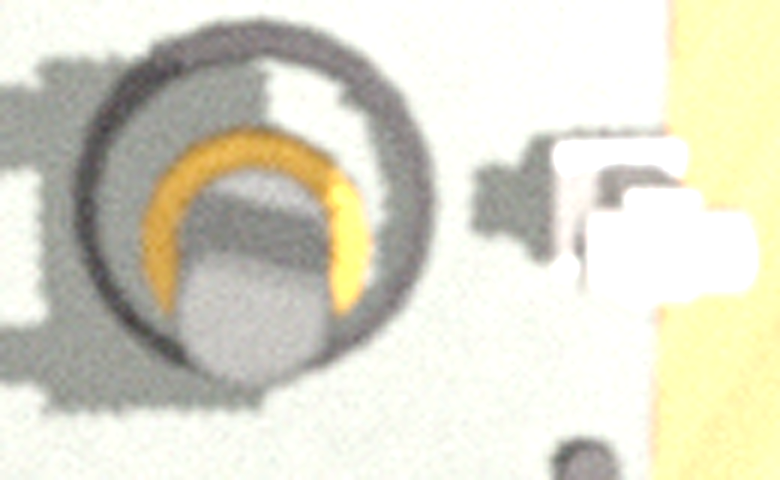

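Run:
```python
from h import *
M=np.load("M1.npy"); t=cv2.imread("pics/w1.png"); g=cv2.cvtColor(t,cv2.COLOR_BGR2HSV)
P=lambda uv,z:onplane("wrist",uv,z,M)
a,b=P((316.5,226.5),.092),P((339,229.8),.092); d=b-a
print("chord len",np.linalg.norm(d),"normal yaw",np.degrees(np.arctan2(d[1],d[0]))+90)
m=(g[:,:,1]<75).astype(np.uint8); n,l,st,ce=cv2.connectedComponentsWithStats(m)
i=l[260,300]; print(st[i])
# edges: fit lines per row/col
roi=m[150:280,250:410]
top=[(u,150+np.argmax(roi[:60,u-250])) for u in range(275,385)]
bot=[(u,279-np.argmax(roi[::-1,u-250])) for u in range(275,380)]
left=[(250+np.argmax(roi[v-150]),v) for v in range(165,265)]
def fit(p):
    W=np.array([P((u,v),.012)[:2] for u,v in p]); vx,vy,x,y=cv2.fitLine(W.astype(np.float32),cv2.DIST_HUBER,0,.01,.01).ravel()
    r=(W-[x,y])@[-vy,vx]; return np.degrees(np.arctan2(vy,vx)),(x,y),r.std()
for e in(top,bot,left):print(fit(e))
# shaft top disc: arc centre approx; brass ring centre at sleeve z .05
br=((g[:,:,0]>12)&(g[:,:,0]<28)&(g[:,:,1]>150)).astype(np.uint8); br[:190]=0;br[250:]=0;br[:,:290]=0;br[:,:]*=1;br[:,365:]=0
ys,xs=np.nonzero(br);print("brass",xs.min(),xs.max(),ys.min(),ys.max())
hl=[P((x,y),.05)[:2] for x,y in zip(xs,ys)]
H=cv2.convexHull(np.array(hl,np.float32));print("encl",cv2.minEnclosingCircle(H))
print("house px", [P((75/6+285,215/6+185),.029),P((435/6+285,215/6+185),.029)])
```

```text
chord len 0.019604781200715446 normal yaw 108.04165892659589
[  255   156   156   118 15761]
(np.float32(27.567886), (np.float32(0.49442935), np.float32(0.11814816)), np.float64(0.00032726865671041085))
(np.float32(27.420156), (np.float32(0.561228), np.float32(0.007839124)), np.float64(0.00034791206998293527))
(np.float32(-62.482635), (np.float32(0.4551569), np.float32(0.02938742)), np.float64(0.00039261455214807493))
brass 309 344 207 233
encl ((0.5224647521972656, 0.061003100126981735), 0.017993610352277756)
house px [array([0.49504701, 0.04656444, 0.029     ]), array([0.55125101, 0.07473446, 0.029     ])]
```

Run:
```python
from h import *
c=[0.5230,0.0603]; q=down(np.radians(108))
command_gripper(0.6)
move_pose(c+[0.125],q); wait(.2); f0=get_ft_force(); print("f0",f0)
print(movel(c+[0.057],v=0.06,until_force=6), get_tcp_pos(), get_ft_force())
command_gripper(0.0); wait(.2)
print("w",get_grip_width()*88,get_ft_force()-f0,get_ft_torque(),get_joint_pos().round(3),get_time())
M=wristT(); im=read_camera("wrist"); cv2.imwrite("pics/w2.png",im[:,:,::-1])
```

```text
f0 [-0.27735686  0.17140931  0.11506237]
False [0.52330742 0.06032983 0.05736041] [ 0.02809271  0.02524574 -0.39958458]
w 19.232837811758106 [  2.87645193 -13.25961522   0.20558443] [-2.08378812 -0.34739817  0.01178174] [ 0.09   0.537  1.939 -0.004  0.664 -1.793] 6.7583
```

View pics/w2.png

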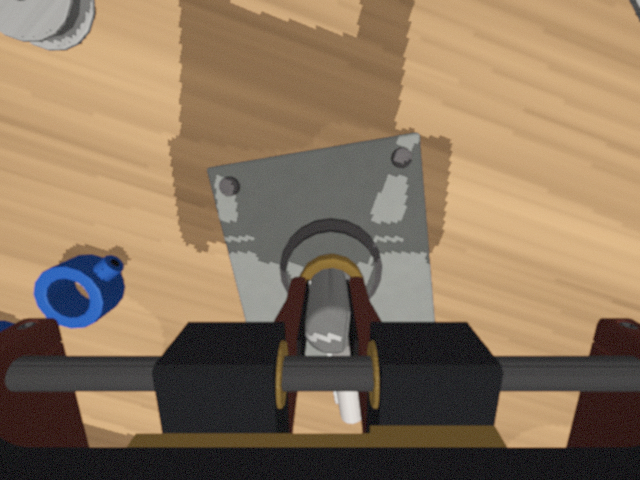

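Run:
```python
from h import *
n=np.array([np.cos(np.radians(108)),np.sin(np.radians(108))])
p0=get_tcp_pos(); print("p0",p0)
b=np.array([0.5230,0.0603])
for s in (-.0015,-.003):
    p=b+s*n; movel([p[0],p[1],0.057],v=.03); wait(.15); f=get_ft_force()-[-.277,.171,.115]
    print(s,get_tcp_pos(),f,"along",f[:2]@n)
print(get_time())
```

```text
p0 [0.52374704 0.05836895 0.05711535]
-0.0015 [0.5237864  0.05828158 0.05712271] [ 1.76039893 -6.26802852  0.14772115] along -6.505242553771875
-0.003 [0.52377349 0.05813395 0.05708051] [-1.19717836  4.35841831  2.20441513] along 4.5150505936217815
7.6083
```

Run:
```python
from h import *
ax=np.array([0.52297,0.0604])
for y in np.linspace(108,27.5,8)[1:]:
    n=np.array([np.cos(np.radians(y)),np.sin(np.radians(y))]); p=ax-.0025*n
    movel([p[0],p[1],0.057],frame=down(np.radians(y)),v=0.03)
wait(.3)
print(get_time(),get_grip_width()*88,get_tcp_pos())
f=get_ft_force()-[-.277,.171,.115]; print(f,"along",f[:2]@n,"perp",f[:2]@[-n[1],n[0]],get_ft_torque())
q=get_ee_rot();Rm=R.from_quat([q[1],q[2],q[3],q[0]]).as_matrix();print("yaw",np.degrees(np.arctan2(Rm[1,0],Rm[0,0])))
for nm in("wrist","scene"): cv2.imwrite(f"pics/{nm}3.png",read_camera(nm)[:,:,::-1])
```

```text
10.3583 19.34407813835449 [0.52127308 0.05940649 0.05709938]
[1.46237258 5.2207858  0.9865986 ] along 3.707830918278805 perp 3.955645051232233 [ 0.71781704 -0.16964351 -0.05087482]
yaw 27.879984733554284
```

View pics/wrist3.png

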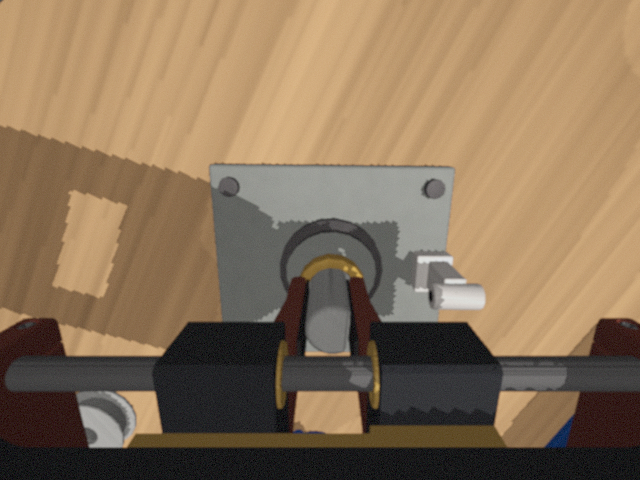

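Run:
```python
from h import *
command_gripper(0.5)
p=get_tcp_pos(); movel([p[0],p[1],0.16],v=.15)
t=cv2.imread("pics/top0.png"); c=onplane("top",(429,217),.026); print(c)
command_gripper(0.8)
move_pose([c[0],c[1],.16],down(np.radians(-88))); wait(.2)
M=wristT(); np.save("M4.npy",M); im=read_camera("wrist"); cv2.imwrite("pics/w4.png",im[:,:,::-1])
print(get_joint_pos().round(3),get_time(),get_ft_force(),get_tcp_pos())
```

```text
[ 0.58053592 -0.20024755  0.026     ]
[-0.351  0.482  1.699  0.     0.96   1.184] 14.1417 [-1.15050292 -0.37670033  0.04602544] [ 0.58061901 -0.19966145  0.16006033]
```

View pics/w4.png

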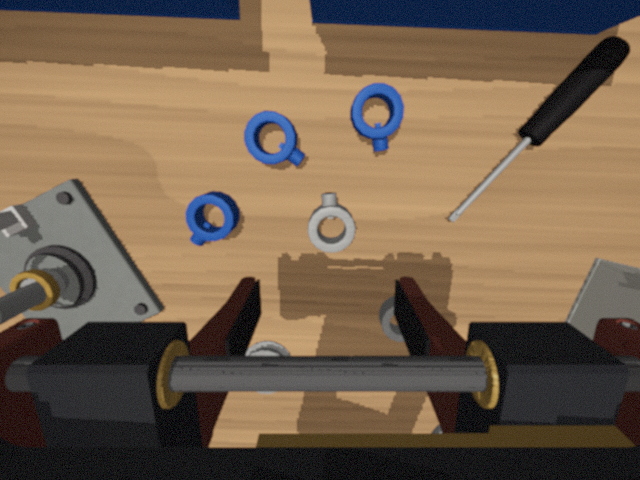

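Run:
```python
from h import *
M=np.load("M4.npy"); t=cv2.imread("pics/w4.png"); g=cv2.cvtColor(t,cv2.COLOR_BGR2HSV)
m=(g[:,:,1]<75).astype(np.uint8); sub=np.zeros_like(m); sub[185:258,300:362]=m[185:258,300:362]
n,l,st,ce=cv2.connectedComponentsWithStats(sub); i=1+np.argmax(st[1:,4]); print(st[i],ce[i])
cn=max(cv2.findContours((l==i).astype(np.uint8),cv2.RETR_EXTERNAL,cv2.CHAIN_APPROX_NONE)[0],key=len).reshape(-1,2)
low=cn[cn[:,1]>212]
for z in(.026,):
    W=np.array([onplane("wrist",p,z,M)[:2] for p in cn if p[1]>212],np.float32)
    A=np.c_[2*W,np.ones(len(W))]; s=np.linalg.lstsq(A,(W**2).sum(1),rcond=None)[0]; r=np.sqrt(s[2]+s[:2]@s[:2]); print("circle",s[:2],r)
hol=((l==0)).astype(np.uint8); k=cv2.findContours((l==i).astype(np.uint8),cv2.RETR_CCOMP,cv2.CHAIN_APPROX_NONE)
# boss columns
ys=range(192,202); mid=[np.mean(np.nonzero(l[y]==i)[0]) for y in ys]; wd=[np.sum(l[y]==i) for y in ys]; print(np.round(mid,1),wd)
b=onplane("wrist",(np.mean(mid[3:8]),197),.017,M); d=b[:2]-s[:2]; print(b,"dist",np.linalg.norm(d),"boss yaw",np.degrees(np.arctan2(d[1],d[0])))
a0=onplane("wrist",(mid[1],193),.013,M);a1=onplane("wrist",(mid[-1],201),.013,M)
c=cv2.resize(t[180:262,290:372],(492,492),interpolation=cv2.INTER_CUBIC); cv2.imwrite("pics/c4.png",c)
```

```text
[ 307  193   49   60 1625] [330.67630769 225.22707692]
circle [ 0.58287126 -0.20310817] 0.02170563666964455
[  nan 329.5 328.5 328.5 328.  329.  329.  329.  329.  329. ] [np.int64(0), np.int64(12), np.int64(14), np.int64(14), np.int64(15), np.int64(15), np.int64(15), np.int64(15), np.int64(15), np.int64(15)]
[ 0.61095117 -0.19998471  0.017     ] dist 0.02825309856380248 boss yaw 6.347181391807712
  return _methods._mean(a, axis=axis, dtype=dtype,
  ret = ret.dtype.type(ret / rcount)
```

View pics/c4.png

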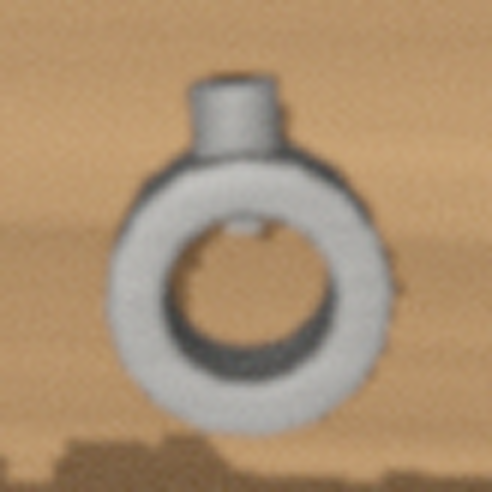

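Run:
```python
from h import *
M=np.load("M4.npy"); c2=onplane("wrist",(330.9,229.0),.026,M); print(c2)
c=(c2[:2]+[0.58287,-.20311])/2; print(c)
q=down(np.radians(6.3-90))
move_pose([c[0],c[1],.06],q); wait(.2); f0=get_ft_force()
print(movel([c[0],c[1],.0045],v=.06,until_force=5),get_tcp_pos(),get_ft_force()-f0)
command_gripper(0.0); wait(.3)
print("w",get_grip_width()*88,get_ft_force()-f0,get_tcp_pos(),get_time())
movel([c[0],c[1],.135],v=.1); wait(.3)
print("w",get_grip_width()*88,get_ft_force()-f0,get_time())
for nm in("wrist","scene","top"): cv2.imwrite(f"pics/{nm}5.png",read_camera(nm)[:,:,::-1])
```

```text
[ 0.5831786 -0.2030161  0.026    ]
[ 0.5830243  -0.20306305]
False [ 0.58331529 -0.20316942  0.0048149 ] [-0.07556889 -0.37771187 -0.5813804 ]
w 43.92877173982024 [-0.66348157 -0.53934391  3.65466291] [ 0.58315614 -0.20310256  0.00471553] 16.7417
w 43.999048480662324 [-0.58600029 -0.06421484 -2.41473772] 18.5
```

View pics/wrist5.png

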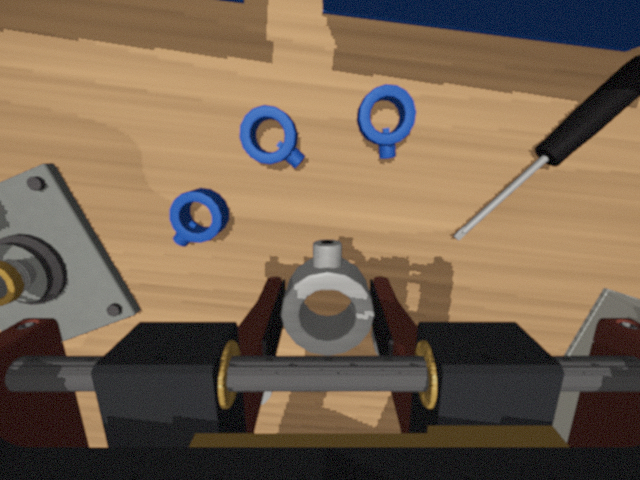

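View pics/scene5.png

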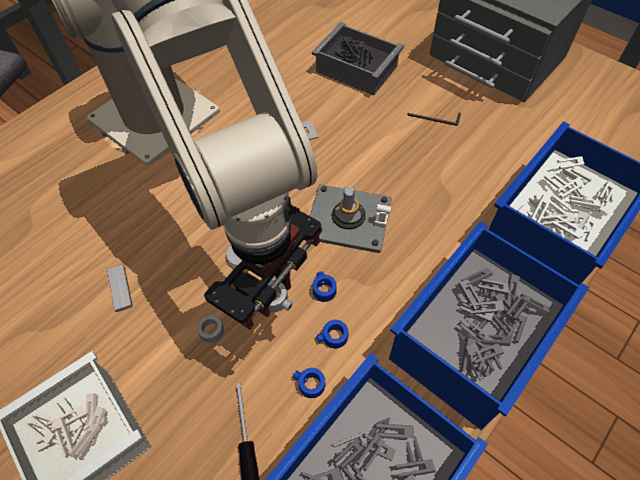

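Run:
```python
from h import *
t=cv2.imread("pics/wrist5.png"); c=cv2.resize(t[230:360,260:400],(700,650)[:2],interpolation=cv2.INTER_CUBIC)[:600]; cv2.imwrite("pics/c5.png",c)
```

```text
(no output)
```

View pics/c5.png

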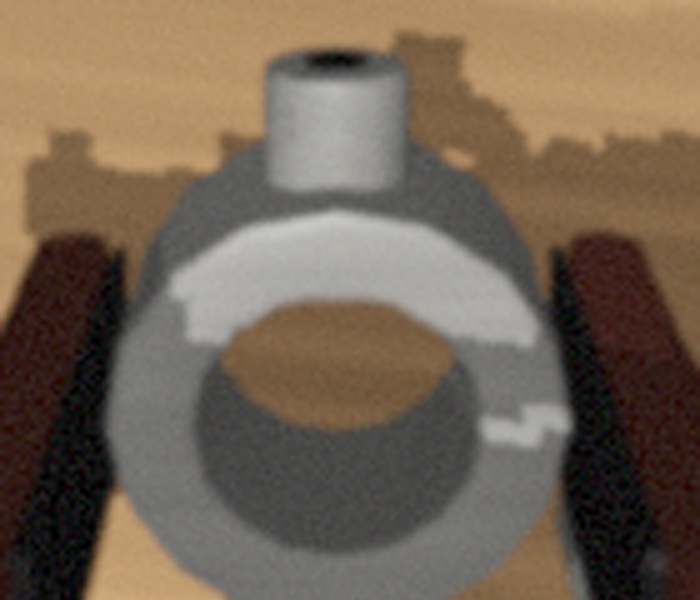

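Run:
```python
from h import *
T=camera_info("wrist")["tool_from_camera"]
P=lambda u,v,z=-.0213:onplane("wrist",(260+u/5-.4,230+v/5-.4),z,T)
a,b=P(337,300),P(337,553);print(a,b,(a+b)/2,b[1]-a[1])
l,r=P(197,425),P(477,425);print(l,r,(l+r)/2)
```

```text
[-0.00015225 -0.01209076 -0.0213    ] [-0.00012855  0.01430014 -0.0213    ] [-0.0001404   0.00110469 -0.0213    ] 0.026390905439839088
[-0.01328117  0.00064742 -0.0213    ] [ 0.01300201  0.000635   -0.0213    ] [-0.00013958  0.00064121 -0.0213    ]
```

Run:
```python
from h import *
p=[0.5243,0.0611]; q=down(np.radians(27.6-90))
move_pose(p+[.145],q); wait(.2); 
movel(p+[.106],v=.08); wait(.3); f0=get_ft_force(); print(f0,get_tcp_pos(),get_joint_pos().round(3))
print(movel(p+[.085],v=.03,until_force=6),get_tcp_pos(),get_ft_force()-f0)
wait(.2);print(get_tcp_pos(),get_ft_force()-f0,get_ft_torque(),get_time()); np.save("f0.npy",f0)
for nm in("wrist","scene"): cv2.imwrite(f"pics/{nm}6.png",read_camera(nm)[:,:,::-1])
s=cv2.imread("pics/scene6.png"); cv2.imwrite("pics/c6.png",cv2.resize(s[150:260,290:410],(720,600)))
```

```text
[-0.15102326 -0.74043267 -2.07285988] [0.52458213 0.0611464  0.10643237] [0.093 0.453 1.92  0.    0.767 1.183]
False [0.52412558 0.06105616 0.08492387] [-0.50045676  0.69760884  0.90257234]
[0.52414902 0.06105476 0.0850645 ] [-0.98797221  0.65736449 -0.49068583] [-0.08330202  0.26912497  0.01323589] 21.8833
```

View pics/wrist6.png

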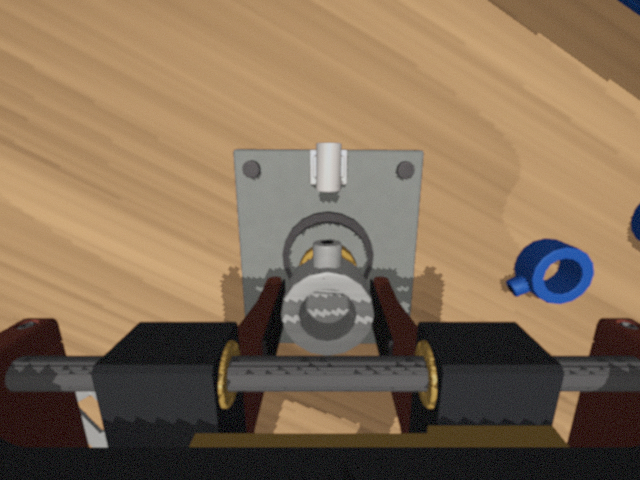

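View pics/c6.png

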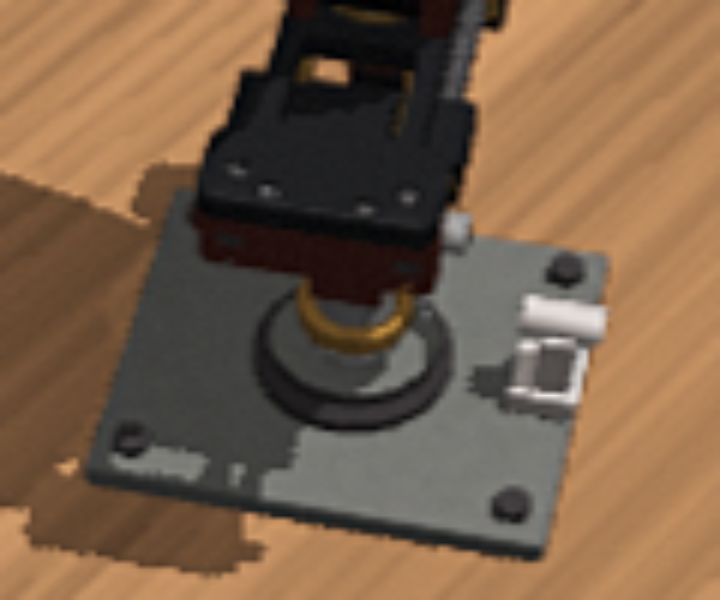

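The collar is 12 mm over the shaft top with almost no side force. The boss (327,252) and guide tube (329,165) line up. Continuing down.

Run:
```python
from h import *
p=[0.5243,0.0611]; f0=np.load("f0.npy")
r=movel(p+[.064],v=.025,until_force=9); print(r,get_tcp_pos(),get_ft_force()-f0,get_time())
if not r:
  for z in(.0585,.0555,.0525,.050,.0477):
    movel(p+[z],v=.02); wait(.15); print(z,get_tcp_pos(),(get_ft_force()-f0).round(2),get_ft_torque().round(3),get_grip_width()*88)
    if (get_ft_force()-f0)[2]>16: break
print(get_time())
cv2.imwrite("pics/w7.png",read_camera("wrist")[:,:,::-1]);cv2.imwrite("pics/s7.png",read_camera("scene")[:,:,::-1])
s=cv2.imread("pics/s7.png"); cv2.imwrite("pics/c7.png",cv2.resize(s[150:260,290:410],(720,600)))
```

```text
False [0.52415448 0.06108627 0.06388157] [-2.35167652 -0.15899253 -1.26948402] 22.975
0.0585 [0.52413862 0.061089   0.05836271] [-2.22 -1.5  -1.11] [-0.24   0.567  0.042] 43.93009728203573
0.0555 [0.52417577 0.06107427 0.05535594] [-2.34 -0.92 -1.61] [-0.295  0.554  0.012] 44.11307223112361
0.0525 [0.52420424 0.06105408 0.05252955] [-3.28 -1.68  2.86] [-0.449  0.804 -0.029] 43.68773345261421
0.05 [0.52423893 0.06107386 0.05014546] [-3.98 -1.59  4.13] [-0.463  0.886 -0.014] 44.24085340198054
0.0477 [0.5242252  0.06106728 0.04799879] [-4.49 -1.84  6.57] [-0.434  1.021 -0.011] 43.57757481735687
25.2917
```

View pics/w7.png

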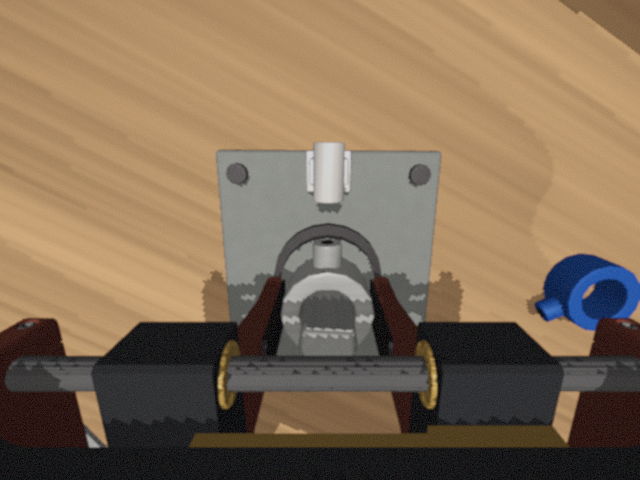

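View pics/c7.png

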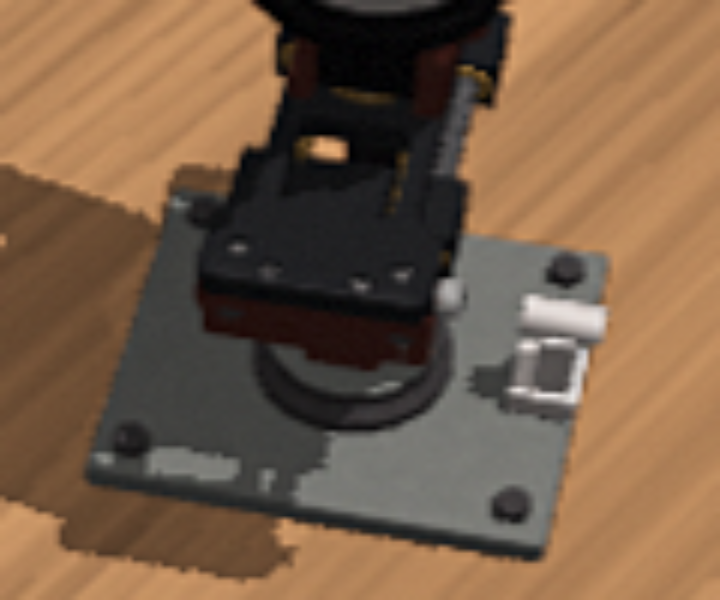

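Run:
```python
from h import *
f0=np.load("f0.npy"); fx=np.array([.887,.462])
p=np.array([0.5243,0.0611])-.0006*fx
movel([p[0],p[1],.0473],v=.01); 
for k in range(3):
    wait(.5); print(get_tcp_pos(),(get_ft_force()-f0).round(2),get_ft_torque().round(3),get_grip_width()*88,abs(get_qvel()).max().round(4))
q=get_ee_rot();Rm=R.from_quat([q[1],q[2],q[3],q[0]]).as_matrix();print("boss yaw",np.degrees(np.arctan2(Rm[1,0],Rm[0,0]))+90,"tilt",Rm[:,2])
cv2.imwrite("pics/w8.png",cv2.resize(read_camera("wrist")[200:380,220:440,::-1],(733,600))); print(get_time())
```

```text
[0.52423087 0.06102285 0.04787523] [-4.13 -1.13  7.94] [-0.191  0.91   0.007] 44.00610116143198 0.0024
[0.52426418 0.06101567 0.04788208] [-4.47 -0.36  6.85] [-0.223  0.944 -0.009] 43.849743029136384 0.0018
[0.52424335 0.06103124 0.04786296] [-3.19 -0.84  6.96] [-0.234  0.873  0.02 ] 44.03708183018795 0.0018
boss yaw 27.596249731225583 tilt [ 9.91468540e-04  2.88444722e-04 -9.99999467e-01]
27.1917
```

View pics/w8.png

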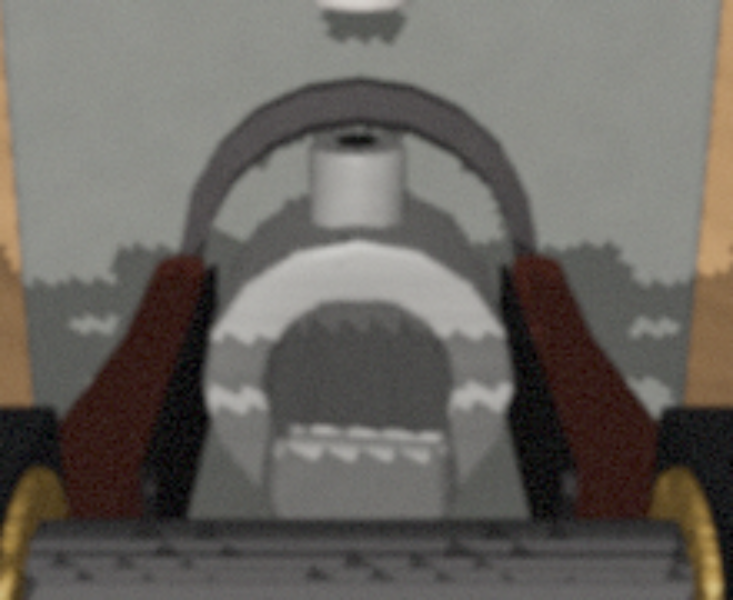

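The collar is upright, with the boss (358,180 in the crop) in line with the guide and the flat edge square to it. The push of about 8 N matches the roughly 7 mm read from the height. Handing in.

Run:
```python
from h import *
job_done(); print(get_time())
```

```text
the job is handed in; nothing more can be done
the job is handed in; nothing more can be done
```

I turned the shaft so its flat faces the guide, put the grey boss collar on it, and pressed it down onto the spring sleeve. I handed the job in at about 27 s, with the gripper still holding the collar down. No verdict is reported, so what follows rests on my own checks.

- **Shaft:** I pinched it across flat and back (19.2 mm wide, so it was square) and turned it about 80°. The tool yaw read 27.9°, against 27.5° measured for the direction of the guide. I did not read the force on the flat itself.
- **Collar:** I gripped it at 44 mm and lifted it to about 0.13 m. It went over the shaft with little force.
- **Press depth:** By tool height the sleeve is down about 6.8 mm. The spring force agrees, at about 8 N.
- **Alignment at the end:** The boss is at 27.6° and the tool is tilted about 0.001 rad. The wrist picture shows the boss in line with the guide and the flat square to it.
- **Remaining disagreement:** A side force of about 3–5 N stayed on the collar. A 0.6 mm correction barely changed it, so the bore is probably resting on one side of the shaft, within its 1.2 mm clearance.

The spacer and pulley were not part of any move. I did not measure their positions again afterwards.

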